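# Close and latch the cake carrier

## Task

The cake is packed, so close the grey insulated carrier for transport: bring its blue-grey lid down until it is fully shut, without slamming it, then put the latch's wire loop over the upturned hook on the front of the lid, and press the orange latch lever down until it snaps over centre and lies flat against the box, holding the lid tight. Leave the cake inside and the other things on the table where they are.

Things in the scene. Friction and masses are not known exactly. Their poses are not given: they have to be found in the camera images.
- carrier: Insulated cake carrier, grey plastic, heavy, does not move: 200 deep (x) x 280 wide (y), 170 high with its lid shut. Origin: centre of its underside, on the table. Axes: x to the back (hinge side), y left, z up; the latch is on its front, the -x face, 100 before the origin, turned roughly to the robot. Without the lid the box is 134 high, open on top
- carrier_lid (a joint): Angle of the lid (rad): 0 shut, grows as its front edge rises. Hinge along the box's y, 100 behind the origin, 134 above the table. The lid is a slab 200 x 280 x 36 thick, about 0.5 kg; its hinge is stiff, so it stays where it is left; a light push of 2 to 6 N down near the front edge of its outer face closes it
- lid_edge (a point): Middle of the top edge of the lid's front side, moving with the lid: 200 before the hinge and 36 above the lid's underside when shut
- keeper_seat (a point): Steel hook 30 wide on the lid's front: a trough open on top. Origin: seat of the loop bar's centre, 20 before the lid's front face, 16 below its top. Axes with the lid shut: x to the back, z up. The trough is 14 wide (6 before to 8 behind the origin), its floor 4 below; front lip 4 thick, its top 6 above; back wall's top 12 above. Pulled, the bar rests on the lip, 2 before the origin
- lever_pivot (a point): Pivot of the latch lever on the front of the box (axis along the box's y): 22 in front of the front face, 109 above the table; with the lid shut it is 45 below and 2 in front of keeper_seat
- latch_lever (a joint): Angle of the lever (rad): 0 closed, hanging down along the box's front; grows as its free end swings out and up (1.57 = straight out), stop at 2.7. Stiff pivot: stays where left. Orange-coated steel strap 32 wide, 4 thick, 88 long from the pivot. With the loop hooked it drops to about 1.3 before the loop is taut, then needs up to about 7 N at its pad, and past 0.45 it snaps to 0
- lever_pad (a point): Where to press the lever: middle of its outer surface, 60 along it from the pivot and 10 outside the line through the pivot. In this point's frame z points back along the lever to the pivot, -x out of the outer surface
- loop_swing (a joint): Angle between loop and lever (rad): about 0.17 when latched, grows as the loop folds over onto the lever, stop at 2.85. The loop leans forward (to the robot) from the vertical by loop_swing minus latch_lever. Stiff pivot: the loop stays where left
- latch_loop: U-shaped loop of steel wire 8 thick, 60 wide over its two arms, its bar along the box's y. Origin: centre of the bar. z points along the arms, away from the loop's pivot 61 from the bar; the loop is sprung: stretches up to 9 at 12 N/mm. It can be gripped across its 60 width from above and turns between the fingers; moving the bar carries the lever along
- packed_cake: Iced cake on a round gold board 148 across, about 90 high, standing inside the carrier. Origin: centre of its underside
- cake_large: Chocolate cake on a gold board 186 across, 84 high, on the table. Origin: centre of its underside
- cake_small: Chocolate cake on a gold board 136 across, 84 high, on the table. Origin: centre of its underside
- red_scraper: Red plastic dough scraper 100 x 145 x 8, lying flat near the carrier's front left. Origin: centre of its underside
- palette_knife: Palette knife 308 long with a wooden handle, lying flat right of the carrier. Origin: on its underside near the blade's root, 155 from the blade's end; x points to that end
- cake_ring: Open steel cake ring 124 across, 55 high, standing on the table. Origin: centre of its underside
- loop_pivot (a point): Pivot of the loop on the lever, 20 from the lever's pivot: it moves with the lever and draws the loop down as the lever closes. It is straight below the lever's pivot at lever angle 0.55, straight out at 2.12

How it is judged:
By the outcome, as a careful person would: the job done as asked, in the order asked, and still so for the second after the job is handed in, with the robot touching nothing.
It also fails if it takes over 58 s, if anything falls off the work surface, if the arm or the gripper's body presses on something with over 40 N, if the wrist force passes 120 N, or if a joint passes its speed limit or range.

## Robot

A 6-joint arm with a two-finger parallel gripper is mounted at the origin on the work surface. World frame = base frame: x ahead of the robot, y to its left, z up, the work surface at z = 0. Lengths are in m, angles in rad, forces in N, time in s.
With the tool pointing down it reaches from about 0.375 to 0.9 m from the base axis. Payload 3.1 kg.
Tool frame: the origin (TCP) lies on the centre line of the jaws, within the pads' length; the fingertips stand 25 mm ahead of it and the grasp point (between the pads) lies 6 mm ahead of it (manip.tip_extent is the distance from the TCP to the fingertips, in m); z points along the fingers, y is the line along which they close (so a half turn about z gives the same grasp; the last joint's range is limited). The gripper opens to 85 mm and grips with 20 to 120 N. Pads are 22 mm wide; open, the fingers measure 114 mm over their backs; the gripper's body (76 mm by 85 mm) begins 54 mm behind the grasp point. The pads swing forward as they close: fully open they stand 13 mm farther back than shut.
Start: joints at [1.048, 0.527, 1.433, -0, 1.181, -0.178], TCP at [0.211, 0.588, 0.256] pointing down, gripper open.
Joint ranges: [-3.08, 3.08], [-0.75, 2.2], [0.22, 2.44], [-1.43, 4.57], [0, 2.65], [-2.85, 2.85]. Speed limits (rad/s): [2.79, 2.79, 3.14, 3.14, 3.14, 3.14].

## Interface

Orientations are given as a unit quaternion [x, y, z, w].
In Python, from station import readout, imaging, order, manip gives the robot as it stands.
- The arm moves only by the tool move_arm, never from a script. Its argument "rows" is a list of rows, each a list of 7 numbers: the turn, a rotation vector about the tool's x, y, z in degrees, then the shift along the tool's x, y, z in mm, then the closure, from 0 (fully open) to 1 (shut). A call has 1 to 12 rows; each row is the pose to reach, as a shift and turn from the pose commanded when the call began, along the tool's axes at that moment; what a row does not reach only later rows make up. A row lasts 1/12 s, in which the tool goes at most 41.7 mm and 7.16 degrees, less where a joint would pass 70% of its speed; a pose out of reach is approached as far as the arm can. A call with a gripper value outside its range is refused whole. The fingers move at their own pace and stop on an object; "squeeze" is the grip in N (left out, the last holds). Time passes only in rows, so rows that repeat a pose let the fingers close. It gives the time, the measured TCP pose, the force, the opening and the grip force at its end, in the units of the state.
- readout.sense(): the state, without advancing time (a new reading comes with each control period).
- imaging.snapshot(name): name is "scene" or "top" or "wrist"; returns a dict with "img" (384x512x3 uint8, red, green, blue), "z_map" (384x512 float32, m along the optical axis (not along the pixel's ray), 0 where there is no reading), "fovy" (degrees; the focal length in pixels is half the picture's height over the tangent of half this angle, whatever the lens; pixels are square), "cx", "cy" (the principal point, pixels), "rvec" (rotation vector, rad) and "tvec" (3), from world to camera coordinates, as OpenCV has them. Camera axes: x right, y down, z forward; pixel columns grow to the right and rows downward; lengths in m; the calibration is good to about 2 mm. The wrist camera is an equidistant fisheye: a pixel r from the principal point sees the ray r / f radians off the axis. A picture is of the moment at which its call begins.
- order.sign_off(): hands the job in; it is judged then, once.
The state is a dict: "t": time; "q": joint angles; "qd": joint speeds; "tau": joint torques, N m; "tcp_pos": TCP position; "tool_rot": TCP orientation; "force": force on the tool from outside, world axes, zero at the start; "ft_torque": the same for the moment, N m; "finger_gap": opening from 0.0 (shut) to 1.0 (fully open); "gripper_force": force on a finger pad.
Only numpy, scipy, OpenCV 4.12 (cv2) and the standard library are available. Lean on these libraries where they do the work, as an engineer would, in place of code of your own. Each camera call takes 0.05 s, during which the arm holds its last target. There are 200 camera calls.

## Working session

There is one attempt and no reset: what is moved stays moved. The work goes in short steps, Python scripts to look and compute and a tool call to move; the robot and the scene stay as the last step left them, time stands still between calls to the robot, and variables do not carry over. Pictures are saved under pics/ and viewed, at most 10 in all, crops included, and the job is handed in when it is done.

Besides the shell and the picture viewer there is one more tool, called after "Request:" by a JSON object that holds its "op" and its "data", one argument or row to a line. move_arm: Moves the arm, as the interface text tells. Its arguments: {"type":"object","properties":{"rows":{"type":"array"},"squeeze":{"type":"number"}},"required":["rows"]}

```bash
ls; mkdir -p pics; cat > h.py <<'E'
import numpy as np, cv2
from scipy.spatial.transform import Rotation as R
from station import readout, imaging, order, manip
def cam(s):
    f=s["img"].shape[0]/2/np.tan(np.radians(s["fovy"]/2)); Rm=cv2.Rodrigues(np.array(s["rvec"],float))[0]; return f,Rm,np.array(s["tvec"],float)
def world(s,u,v,z=None):
    f,Rm,t=cam(s); z=s["z_map"][int(round(v)),int(round(u))] if z is None else z
    p=np.array([(u-s["cx"])/f*z,(v-s["cy"])/f*z,z]); return Rm.T@(p-t)
def cloud(s):
    f,Rm,t=cam(s); v,u=np.mgrid[:384,:512]; z=s["z_map"]
    p=np.stack([(u-s["cx"])/f*z,(v-s["cy"])/f*z,z],-1); return (p-t)@Rm
def proj(s,P):
    f,Rm,t=cam(s); p=Rm@np.array(P)+t; return p[0]/p[2]*f+s["cx"],p[1]/p[2]*f+s["cy"]
E
python3 - <<'E'
from h import *
import pickle
ss={n:imaging.snapshot(n) for n in("scene","top")}
pickle.dump(ss,open("s0.pkl","wb"))
a=np.hstack([ss[n]["img"] for n in ss])[:,:,::-1]
cv2.imwrite("pics/a.png",cv2.resize(ss["scene"]["img"][:,:,::-1],(800,600)))
cv2.imwrite("pics/b.png",cv2.resize(ss["top"]["img"][:,:,::-1],(800,600)))
for n in ss:
    f,Rm,t=cam(ss[n]); print(n,f,-Rm.T@t,Rm[2],(ss[n]["z_map"]>0).mean())
print(readout.sense(),manip.tip_extent)
E
```

```text
pics
scene 489.5850139205415 [ 1.07764882 -0.67223312  1.27601664] [-0.37372038  0.46653579 -0.80167165] 0.996124267578125
top 349.43610149417754 [ 0.32336042 -0.00953073  1.22655775] [ 0.19829134  0.00438266 -0.98013333] 0.9959055582682291
{'t': 0.1, 'q': array([ 1.04849418e+00,  5.28382184e-01,  1.43378048e+00,  1.59057519e-05,
        1.18141822e+00, -1.78512377e-01]), 'qd': array([ 7.16560252e-05, -2.10763011e-03, -2.00213528e-03, -2.65478107e-04,
       -1.13313085e-03, -7.79501586e-04]), 'tau': array([-2.31372860e-04, -4.43303704e+01, -1.78583872e+01, -2.12579635e-04,
        3.88257133e-03, -2.71825293e-06]), 'tcp_pos': array([0.21033143, 0.58790597, 0.25542391]), 'tool_rot': array([ 1.71052513e-01,  9.85261412e-01, -9.31177464e-04, -3.48166530e-04]), 'force': array([0.02967068, 0.3418286 , 0.9480652 ]), 'ft_torque': array([ 0.02388271, -0.0684028 ,  0.04600977]), 'gripper_force': 0.0, 'finger_gap': 1.0007344398059832} 0.025
```

View pics/a.png

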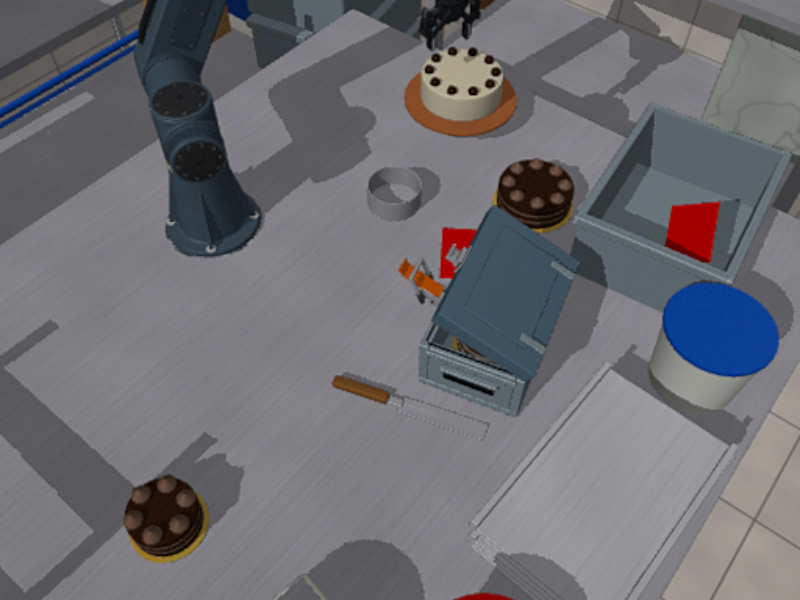

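View pics/b.png

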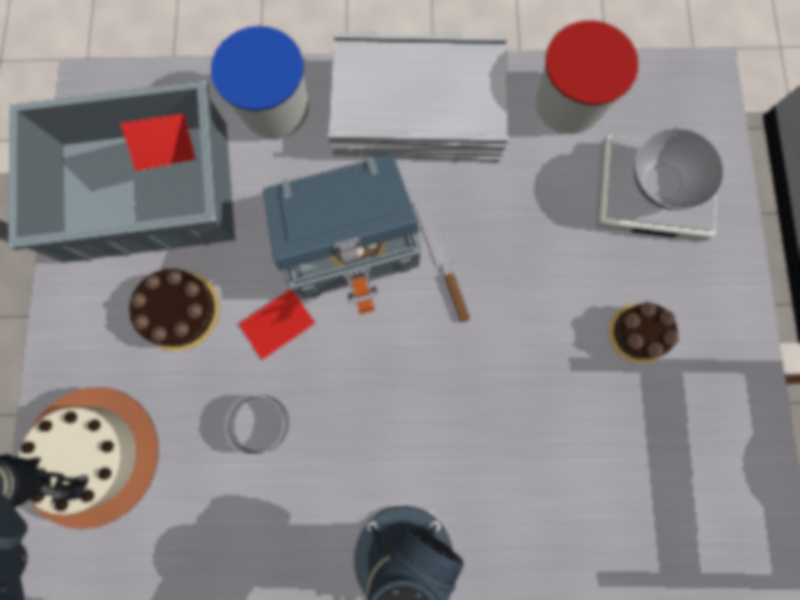

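The scene shows the carrier with its lid half open (scene ~(500,310); top ~(340,220)). The orange lever sticks out in front, at top (362,290) and scene (420,280), with the loop by it. Next I measure the lid plane and the latch.

```bash
python3 - <<'E'
from h import *
import pickle
ss=pickle.load(open("s0.pkl","rb"))
for n,poly in (("top",[(290,215),(385,190),(400,220),(300,245)]),("scene",[(480,270),(500,235),(545,265),(510,330)])):
    s=ss[n]; C=cloud(s); m=np.zeros((384,512),np.uint8)
    cv2.fillPoly(m,[(np.array(poly)*.64).astype(int)],1)
    P=C[m>0]; c=np.median(P,0)
    for _ in range(5):
        u,sv,vt=np.linalg.svd(P-P.mean(0),full_matrices=False); nn=vt[2]*np.sign(vt[2][2]); d=(P-P.mean(0))@nn; P=P[abs(d)<max(2.0*d.std(),.002)]
    yaw=np.arctan2(nn[1],nn[0]); th=np.arccos(nn[2]); print(n,"n",nn,"yaw",yaw,"th",th,"c",P.mean(0),d.std(),len(P))
    h=cv2.cvtColor(s["img"],cv2.COLOR_RGB2HSV)
    # orange
    mo=(h[...,0]>5)&(h[...,0]<18)&(h[...,1]>200)&(h[...,2]>120)
    Q=C[mo]; k=(Q[:,0]>.3)&(Q[:,0]<.7)&(abs(Q[:,1]-.1)<.25)&(Q[:,2]>.06); Q=Q[k]; print("orange",len(Q),Q.min(0),Q.max(0),Q.mean(0))
    # lid top face points: all points close to plane
    dd=(C-P.mean(0))@nn; near=(abs(dd)<.005)&(np.linalg.norm(C-P.mean(0),axis=-1)<.2)
    ex=np.array([np.cos(yaw),np.sin(yaw),0]); ey=np.array([-ex[1],ex[0],0]); up=np.cross(nn,ey)*-1
    up=np.cross(ey,nn)
    L=(C[near]-P.mean(0)); print("y ext",np.percentile(L@ey,[0.5,2,98,99.5]),"slope ext",np.percentile(L@up,[0.5,2,98,99.5]),"up",up, "ey",ey)
    a,b=(270,150) if n=="top" else (380,200)
    x0,y0=int(a*.64),int(b*.64); cr=s["img"][y0:y0+120,x0:x0+160]
    cv2.imwrite(f"pics/c_{n}.png",cv2.resize(cr[:,:,::-1],(800,600),interpolation=cv2.INTER_CUBIC)); print("crop",x0,y0)
a=cv2.imread("pics/c_top.png");b=cv2.imread("pics/c_scene.png")
cv2.imwrite("pics/c.png",cv2.resize(np.hstack([b[:,:400+100],a[:,100:600]]),(800,480)))
E
```

```text
top n [0.33748047 0.08897696 0.93711794] yaw 0.2577845309040271 th 0.3565175070486955 c [0.67069522 0.10474455 0.22838044] 0.0016718692920923183 1283Traceback (most recent call last):
  File "<stdin>", line 14, in <module>
    return umr_minimum(a, axis, None, out, keepdims, initial, where)
ValueError: zero-size array to reduction operation minimum which has no identity
```

```bash
python3 - <<'E'
from h import *
import pickle
ss=pickle.load(open("s0.pkl","rb"))
for n,poly in (("top",[(290,215),(385,190),(400,220),(300,245)]),("scene",[(480,270),(500,235),(545,265),(510,330)])):
    s=ss[n]; C=cloud(s); m=np.zeros((384,512),np.uint8)
    cv2.fillPoly(m,[(np.array(poly)*.64).astype(int)],1)
    P=C[m>0]
    for _ in range(5):
        u,sv,vt=np.linalg.svd(P-P.mean(0),full_matrices=False); nn=vt[2]*np.sign(vt[2][2]); d=(P-P.mean(0))@nn; P=P[abs(d)<max(2.0*d.std(),.002)]
    yaw=np.arctan2(nn[1],nn[0]); th=np.arccos(nn[2]); print(n,"n",nn,"yaw",yaw,"th",th,"c",P.mean(0),d.std(),len(P))
    px=(231,187) if n=="top" else (269,179)
    I=s["img"].astype(int)
    mo=(I[...,0]>I[...,2]+60)&(I[...,1]>I[...,2]+25)
    y,x=np.mgrid[:384,:512]; mo&=np.hypot(x-px[0],y-px[1])<22
    Q=C[mo]; print("orange",len(Q), Q.mean(0))
    o=np.argsort(Q[:,0]); print(np.round(Q[o][::max(1,len(o)//14)],3).tolist())
    dd=(C-P.mean(0))@nn; near=(abs(dd)<.005)&(np.linalg.norm(C-P.mean(0),axis=-1)<.2)
    ex=np.array([np.cos(yaw),np.sin(yaw),0]); ey=np.array([-ex[1],ex[0],0]); up=np.cross(ey,nn)
    L=(C[near]-P.mean(0)); print("y ext",np.percentile(L@ey,[0.5,2,98,99.5]),"slope ext",np.percentile(L@up,[0.5,2,98,99.5]),"up",up, "ey",ey)
    a,b=(250,140) if n=="top" else (380,200)
    x0,y0=int(a*.64),int(b*.64); cr=s["img"][y0:y0+120,x0:x0+125]
    cv2.imwrite(f"pics/c_{n}.png",cv2.resize(cr[:,:,::-1],(400,384),interpolation=cv2.INTER_CUBIC)); print("crop",x0,y0)
a=cv2.imread("pics/c_top.png");b=cv2.imread("pics/c_scene.png")
cv2.imwrite("pics/c.png",np.hstack([b,a]))
E
```

```text
top n [0.33748047 0.08897696 0.93711794] yaw 0.2577845309040271 th 0.3565175070486955 c [0.67069522 0.10474455 0.22838044] 0.0016718692920923183 1283
orange 140 [0.53719207 0.07833399 0.13340478]
[[0.497, 0.074, 0.161], [0.502, 0.078, 0.146], [0.507, 0.059, 0.152], [0.512, 0.069, 0.146], [0.515, 0.075, 0.144], [0.519, 0.066, 0.142], [0.54, 0.073, 0.133], [0.543, 0.076, 0.133], [0.547, 0.067, 0.127], [0.551, 0.093, 0.127], [0.555, 0.093, 0.125], [0.56, 0.097, 0.119], [0.565, 0.087, 0.123], [0.569, 0.08, 0.118]]
y ext [-0.12787325 -0.12121845  0.13684387  0.14414083] slope ext [-0.06541598 -0.0589038   0.10345098  0.12536613] up [ 0.9061529   0.23890783 -0.34901285] ey [-0.25493892  0.96695716  0.        ]
crop 160 89
scene n [0.39077739 0.10891463 0.91401895] yaw 0.2718146195187228 th 0.4177133779406051 c [0.69258155 0.12389664 0.21730099] 0.0017620163615493867 1145
orange 225 [0.5351575  0.0715488  0.13998727]
[[0.417, 0.151, 0.001], [0.498, 0.064, 0.157], [0.503, 0.067, 0.154], [0.507, 0.068, 0.151], [0.513, 0.065, 0.149], [0.525, 0.064, 0.145], [0.531, 0.081, 0.134], [0.536, 0.065, 0.139], [0.541, 0.073, 0.129], [0.546, 0.067, 0.13], [0.55, 0.096, 0.12], [0.557, 0.093, 0.119], [0.562, 0.08, 0.125], [0.568, 0.088, 0.118], [1.078, -0.672, 1.276]]
y ext [-0.14520819 -0.13876168  0.12213196  0.12875285] slope ext [-0.08355989 -0.0784192   0.10656469  0.11028074] up [ 0.88046101  0.24539569 -0.4056715 ] ey [-0.26847987  0.96328529  0.        ]
crop 243 128
```

View pics/c.png

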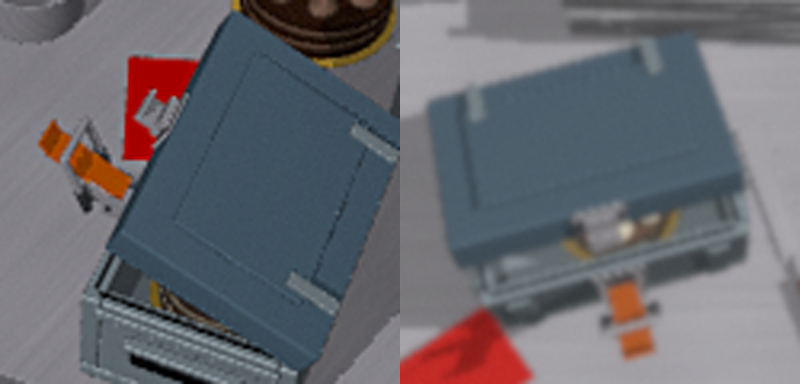

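```bash
cat >> h.py <<'E'
def delta(pos,Rt,s=None):
    s=s or readout.sense(); R0=R.from_quat(s["tool_rot"]); p=R0.inv().apply(np.array(pos)-s["tcp_pos"])*1000
    w=np.degrees((R0.inv()*Rt).as_rotvec()); n=max(np.linalg.norm(p)/41.7,np.linalg.norm(w)/7.16)
    return np.round(w,1).tolist()+np.round(p,1).tolist(), round(n,1)
def tool(yaw,tilt=0):  # pointing down, y along carrier y; tilt>0 leans fingertips to the back (+ex)
    ex=np.array([np.cos(yaw),np.sin(yaw),0]); ey=np.array([-ex[1],ex[0],0])
    z=np.array([0,0,-1.])*np.cos(tilt)+ex*np.sin(tilt); return R.from_matrix(np.stack([np.cross(ey,z),ey,z],1))
E
python3 - <<'E'
from h import *
print(delta((.46,.07,.40),tool(.265)))
s=imaging.snapshot("wrist"); f,Rm,t=cam(s); print(f,s["cx"],s["cy"],-Rm.T@t,Rm)
E
```

```text
([-0.1, -0.1, -34.9, -409.6, -403.7, -143.9], np.float64(14.2))
297.3186396354542 252.63577460121633 192.25071881138612 [0.13559745 0.61458952 0.37320693] [[ 0.33713257  0.94145548 -0.00179056]
 [ 0.89472888 -0.319807    0.31174304]
 [ 0.29291955 -0.1067008  -0.95016476]]
```

Request:
{"op": "move_arm", "data": {
  "rows": [
    [0,0,-34.9,-410,-404,-144,0],
    [0,0,-34.9,-410,-404,-144,0],
    [0,0,-34.9,-410,-404,-144,0],
    [0,0,-34.9,-410,-404,-144,0],
    [0,0,-34.9,-410,-404,-144,0.5],
    [0,0,-34.9,-410,-404,-144,1],
    [0,0,-34.9,-410,-404,-144,1],
    [0,0,-34.9,-410,-404,-144,1],
    [0,0,-34.9,-410,-404,-144,1],
    [0,0,-34.9,-410,-404,-144,1],
    [0,0,-34.9,-410,-404,-144,1],
    [0,0,-34.9,-410,-404,-144,1]
  ]
}}

```text
t: 1.15
tcp_pos: [0.4176, 0.1573, 0.376]
tool_rot: [-0.132, 0.991, 0.0, -0.0]
force: [0.8, 0.5, 0.1]
finger_gap: 0.001
gripper_force: 0.0
```

```bash
python3 - <<'E'
from h import *
print(delta((.46,.07,.36),tool(.265)))
E
```

```text
([0.0, -0.0, 0.0, -18.0, -95.3, 16.0], np.float64(2.4))
```

Request:
{"op": "move_arm", "data": {
  "rows": [
    [0,0,0,-18,-95,16,1],
    [0,0,0,-18,-95,16,1],
    [0,0,0,-18,-95,16,1],
    [0,0,0,-18,-95,16,1]
  ]
}}

```text
t: 1.48
tcp_pos: [0.4611, 0.069, 0.3587]
tool_rot: [-0.13, 0.992, -0.0, -0.0]
force: [0.3, 0.4, -0.5]
finger_gap: -0.0
gripper_force: 0.0
```

```bash
cat >> h.py <<'E'
def ray(s,u,v):
    f,Rm,t=cam(s); d=np.array([u-s["cx"],v-s["cy"]]); r=np.hypot(*d); a=r/f
    return -Rm.T@t, Rm.T@np.array([*(d/max(r,1e-9)*np.sin(a)),np.cos(a)])
def wcloud(s):
    f,Rm,t=cam(s); v,u=np.mgrid[:384,:512]; x=u-s["cx"];y=v-s["cy"]; r=np.hypot(x,y)+1e-9; z=s["z_map"]; k=np.tan(r/f)/r*z
    return (np.stack([x*k,y*k,z],-1)-t)@Rm
def wproj(s,P):
    f,Rm,t=cam(s); p=Rm@np.array(P)+t; r=np.hypot(p[0],p[1]); a=np.arctan2(r,p[2])*f/r; return p[0]*a+s["cx"],p[1]*a+s["cy"]
E
python3 - <<'E'
from h import *
import pickle
s=imaging.snapshot("wrist"); pickle.dump(s,open("w1.pkl","wb")); cv2.imwrite("pics/w1.png",cv2.resize(s["img"][:,:,::-1],(800,600),interpolation=cv2.INTER_CUBIC)); print((s["z_map"]>0).mean(), readout.sense()["tcp_pos"])
E
```

```text
0.9959309895833334 [0.46007456 0.07076903 0.35892354]
```

View pics/w1.png

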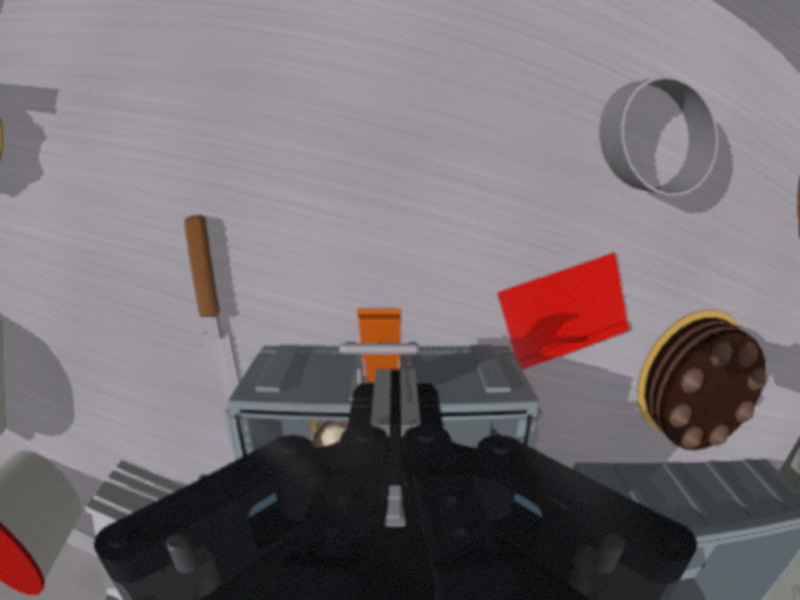

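The wrist view shows the lever (380,340), the loop bar across it from (341,349) to (417,349), and the box rim's front corners at about (230,410) and (537,405).

```bash
python3 - <<'E'
from h import *
import pickle
s=pickle.load(open("w1.pkl","rb")); C=wcloud(s)
def g(u,v): return C[int(round(v*.64)),int(round(u*.64))].round(4)
for u,v in [(345,349),(360,349),(380,349),(400,349),(412,349),(380,312),(365,325),(380,325),(395,325),(380,338),(380,360),(380,372),(345,380),(250,405),(300,405),(340,405),(470,405),(520,405),(300,350),(480,350)]: print(u,v,g(u,v))
# rim front edge: z approx .134 points
m=(abs(C[...,2]-.134)<.004)
m[:245]=0; v,u=np.nonzero(m); k=(u>140)&(u<350)&(v<300); P=C[v[k],u[k]]
for yaw in(.265,):
  ex=np.array([np.cos(yaw),np.sin(yaw),0]); ey=np.array([-ex[1],ex[0],0]); a=P@ex;b=P@ey
  print(len(P),np.percentile(a,[1,5,25,50]),np.percentile(b,[.5,2,98,99.5]))
# front edge fit: for each column the first row with z>.128
E0=[]
for c in range(150,345):
    if 215<c<285: continue
    r=[v for v in range(225,290) if abs(C[v,c,2]-.134)<.006]
    if r: E0.append(C[r[0],c])
E0=np.array(E0); p=np.polyfit(E0[:,1],E0[:,0],1); res=E0[:,0]-np.polyval(p,E0[:,1]); k=abs(res)<.006; p=np.polyfit(E0[k,1],E0[k,0],1); print("yaw",np.arctan(-p[0]),p,res[k].std(),k.sum(),E0[:,1].min(),E0[:,1].max())
E
```

```text
345 349 [0.5275 0.0484 0.1669]
360 349 [0.5249 0.0584 0.1665]
380 349 [0.5209 0.0728 0.1668]
400 349 [0.5177 0.0873 0.1654]
412 349 [0.5151 0.096  0.166 ]
380 312 [0.4954 0.0662 0.1626]
365 325 [0.5131 0.0592 0.1479]
380 325 [0.5104 0.0695 0.1479]
395 325 [0.507  0.0809 0.1487]
380 338 [0.5233 0.0726 0.1407]
380 360 [0.5466 0.0782 0.1302]
380 372 [0.4529 0.0608 0.3398]
345 380 [0.5951 0.0557 0.0892]
250 405 [ 0.6201 -0.0223  0.1333]
300 405 [0.606  0.0218 0.1337]
340 405 [0.5965 0.0561 0.1327]
470 405 [0.5674 0.1638 0.1342]
520 405 [0.5577 0.208  0.1338]
300 350 [0.6105 0.0011 0.0202]
480 350 [0.5548 0.186  0.0339]
2098 [0.58870338 0.58946852 0.59298479 0.59760551] [-0.20602731 -0.20445649  0.06937754  0.07144505]
yaw 0.2625173474739337 [-0.26871885  0.61022192] 0.0005572410396899422 126 -0.038432342871845944 0.2230559211770991
```

Request:
{"op": "move_arm", "data": {
  "rows": [
    [0,0,0,-179,-14.5,30,1],
    [0,0,0,-179,-14.5,30,1],
    [0,0,0,-179,-14.5,30,1],
    [0,0,0,-179,-14.5,30,1],
    [0,0,0,-179,-14.5,30,1],
    [0,0,0,-179,-14.5,50,1],
    [0,0,0,-179,-14.5,68,1],
    [0,0,0,-179,-14.5,68,1],
    [0,0,0,-179,-14.5,72,1],
    [0,0,0,-179,-14.5,76,1],
    [0,0,0,-179,-14.5,80,1],
    [0,0,0,-179,-14.5,80,1]
  ]
}}

```text
t: 2.53
tcp_pos: [0.6361, 0.1054, 0.2798]
tool_rot: [-0.132, 0.991, 0.0, 0.0]
force: [-0.0, 0.2, 0.3]
finger_gap: -0.002
gripper_force: 0.0
```

```bash
cat >> h.py <<'E'
YAW=.2625; EX=np.array([np.cos(YAW),np.sin(YAW),0]); EY=np.array([-EX[1],EX[0],0])
def abz(): 
    p=readout.sense()["tcp_pos"]; return np.round([p@EX,p@EY,p[2]],4), readout.sense()["force"].round(1)
E
python3 -c "
from h import *
print(abz())"
```

```text
(array([ 0.6416, -0.0632,  0.2798]), array([-0. ,  0.2,  0.3]))
```

Request:
{"op": "move_arm", "data": {
  "rows": [
    [0,0,0,0,0,4,1],
    [0,0,0,0,0,7,1],
    [0,0,0,1,0,10,1],
    [0,0,0,3,0,13,1],
    [0,0,0,5,0,16,1],
    [0,0,0,7,0,19,1],
    [0,0,0,9,0,22,1],
    [0,0,0,11,0,25,1],
    [0,0,0,12,0,28,1],
    [0,0,0,14,0,31,1],
    [0,0,0,16,0,34,1],
    [0,0,0,17,0,36,1]
  ]
}}

```text
t: 3.53
tcp_pos: [0.6197, 0.1006, 0.2431]
tool_rot: [-0.132, 0.991, -0.0, -0.0]
force: [1.7, -0.3, 1.6]
finger_gap: 0.001
gripper_force: 1.0
```

```bash
python3 -c "
from h import *
print(abz())"
```

```text
(array([ 0.6246, -0.0637,  0.2431]), array([ 1.7, -0.3,  1.6]))
```

Request:
{"op": "move_arm", "data": {
  "rows": [
    [0,0,0,2,0,4,1],
    [0,0,0,3,0,8,1],
    [0,0,0,5,0,12,1],
    [0,0,0,7,0,16,1],
    [0,0,0,9,0,20,1],
    [0,0,0,11,0,24,1],
    [0,0,0,12,0,28,1],
    [0,0,0,14,0,32,1],
    [0,0,0,15,0,36,1],
    [0,0,0,16,0,39,1],
    [0,0,0,17,0,42,1],
    [0,0,0,18,0,44,1]
  ]
}}

```text
t: 4.53
tcp_pos: [0.6024, 0.096, 0.1991]
tool_rot: [-0.132, 0.991, 0.0, -0.0]
force: [1.4, 0.4, 1.8]
finger_gap: -0.001
gripper_force: 0.9
```

```bash
python3 -c "
from h import *
print(abz())"
```

```text
(array([ 0.6066, -0.0636,  0.1991]), array([1.4, 0.4, 1.8]))
```

Request:
{"op": "move_arm", "data": {
  "rows": [
    [0,0,0,0,0,1,1],
    [0,0,0,0,0,2,1],
    [0,0,0,0,0,3,1],
    [0,0,0,0,0,4,1],
    [0,0,0,0,0,4.5,1],
    [0,0,0,0,0,4.5,1]
  ]
}}

```text
t: 5.03
tcp_pos: [0.6018, 0.0959, 0.1951]
tool_rot: [-0.132, 0.991, -0.0, -0.001]
force: [-3.5, -0.8, 3.4]
finger_gap: -0.0
gripper_force: 1.9
```

```bash
python3 -c "
from h import *
print(abz())"
```

```text
(array([ 0.6061, -0.0635,  0.1951]), array([-3.5, -0.8,  3.4]))
```

Request:
{"op": "move_arm", "data": {
  "rows": [
    [0,0,0,0,0,0.5,1],
    [0,0,0,0,0,1,1],
    [0,0,0,0,0,1,1]
  ]
}}

```text
t: 5.28
tcp_pos: [0.6018, 0.0959, 0.1951]
tool_rot: [-0.132, 0.991, -0.0, -0.001]
force: [-4.2, -0.5, 9.5]
finger_gap: 0.003
gripper_force: 4.3
```

```bash
python3 -c "
from h import *
print(abz())"
```

```text
(array([ 0.6061, -0.0635,  0.1951]), array([-4.2, -0.5,  9.5]))
```

Request:
{"op": "move_arm", "data": {
  "rows": [
    [0,0,0,0,0,-30,1],
    [0,0,0,20,0,-65,0.5],
    [0,0,0,50,0,-100,0],
    [0,0,0,110,0,-125,0],
    [0,0,0,143,0,-125,0],
    [0,0,0,143,0,-125,0],
    [0,0,0,143,0,-125,0],
    [0,0,0,143,0,-125,0]
  ]
}}

```text
t: 5.95
tcp_pos: [0.4646, 0.0584, 0.3196]
tool_rot: [-0.132, 0.991, -0.0, 0.001]
force: [0.6, 0.3, -0.3]
finger_gap: 0.975
gripper_force: 0.0
```

```bash
python3 - <<'E'
from h import *
import pickle
s=imaging.snapshot("wrist"); pickle.dump(s,open("w2.pkl","wb")); cr=s["img"][150:300,150:350]; cv2.imwrite("pics/w2.png",cv2.resize(cr[:,:,::-1],(800,600),interpolation=cv2.INTER_CUBIC)); print(abz())
E
```

```text
(array([ 0.4648, -0.0643,  0.3193]), array([-0.7,  0.2,  0.2]))
```

View pics/w2.png

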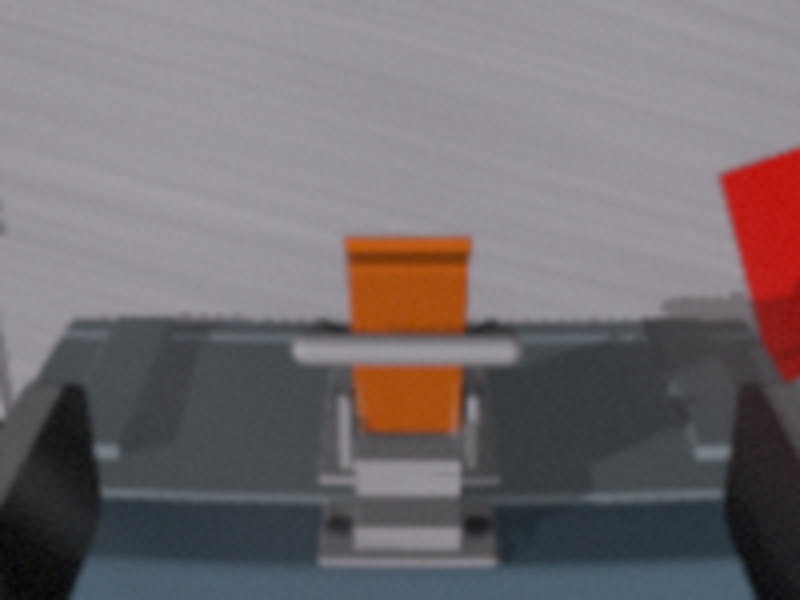

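The crop shows the loop bar at (293..520, 350). The hook's lip is at (408,460–495), its trough at (408,512) and its back wall at (408,540).

```bash
python3 - <<'E'
from h import *
import pickle
s=pickle.load(open("w2.pkl","rb")); C=wcloud(s)
def g(u,v):
    p=C[int(round(150+v/4)),int(round(150+u/4))]; return np.round([p@EX,p@EY,p[2]],4)
for n,u,v in [("bar",300,350),("bar",340,350),("bar",408,350),("bar",480,350),("bar",512,350),("bar up",408,343),("bar lo",408,356),("lip",408,463),("lip",408,475),("lip",408,490),("tr",408,512),("bw",408,532),("bw",408,546),("lidtop",600,570),("lidtop",200,575),("pad",408,280),("lev",408,320),("lev",408,400)]: print(n,u,v,g(u,v))
m=s["z_map"][150+343//4:150+357//4+1, 150+290//4:150+524//4+1]
P=C[150+344//4:150+357//4, 228:276].reshape(-1,3);P=P[P[:,2]>.15]; print(np.c_[P@EX,P@EY,P[:,2]].mean(0), len(P))
E
```

```text
bar 300 350 [ 0.5232 -0.093   0.1659]
bar 340 350 [ 0.5232 -0.0828  0.1657]
bar 408 350 [ 0.5229 -0.0654  0.166 ]
bar 480 350 [ 0.5231 -0.0469  0.1657]
bar 512 350 [ 0.5228 -0.0388  0.1665]
bar up 408 343 [ 0.5206 -0.0654  0.1662]
bar lo 408 356 [ 0.5241 -0.0654  0.1661]
lip 408 463 [ 0.5608 -0.0653  0.1599]
lip 408 475 [ 0.5717 -0.0653  0.1494]
lip 408 490 [ 0.576  -0.0653  0.1491]
tr 408 512 [ 0.5775 -0.0653  0.1592]
bw 408 532 [ 0.5802 -0.0653  0.1652]
bw 408 546 [ 0.5847 -0.0653  0.1648]
lidtop 600 570 [ 0.5916 -0.011   0.1685]
lidtop 200 575 [ 0.595  -0.1245  0.1685]
pad 408 280 [ 0.5106 -0.0654  0.1482]
lev 408 320 [ 0.5257 -0.0654  0.1414]
lev 408 400 [ 0.5613 -0.0654  0.1231]
[ 0.52186997 -0.06587074  0.16594824] 144
```

Request:
{"op": "move_arm", "data": {
  "rows": [
    [0,0,0,-58,-1.5,30,0],
    [0,0,0,-58,-1.5,70,0],
    [0,0,0,-58,-1.5,105,0],
    [0,0,0,-58,-1.5,130,0],
    [0,0,0,-58,-1.5,145,0],
    [0,0,0,-58,-1.5,152,0],
    [0,0,0,-58,-1.5,152,0],
    [0,0,0,-58,-1.5,152,0]
  ],
  "squeeze": 25
}}

```text
t: 6.67
tcp_pos: [0.5222, 0.0724, 0.1668]
tool_rot: [-0.132, 0.991, -0.0, 0.0]
force: [0.2, 0.3, 1.1]
finger_gap: 1.0
gripper_force: 0.0
```

```bash
python3 -c "
from h import *
print(abz())"
```

```text
(array([ 0.5231, -0.0656,  0.1668]), array([0.2, 0.3, 1.1]))
```

Request:
{"op": "move_arm", "data": {
  "rows": [
    [0,0,0,0,0,0,0.2],
    [0,0,0,0,0,0,0.3],
    [0,0,0,0,0,0,0.5],
    [0,0,0,0,0,0,1],
    [0,0,0,0,0,0,1],
    [0,0,0,0,0,0,1]
  ]
}}

```text
t: 7.17
tcp_pos: [0.5213, 0.0723, 0.1678]
tool_rot: [-0.132, 0.991, -0.0, 0.001]
force: [0.4, 0.7, 2.5]
finger_gap: 0.687
gripper_force: 27.0
```

```bash
python3 - <<'E'
from h import *
import pickle
s=imaging.snapshot("wrist"); pickle.dump(s,open("w3.pkl","wb")); cr=s["img"][180:384,120:392]; cv2.imwrite("pics/w3.png",cv2.resize(cr[:,:,::-1],(800,600),interpolation=cv2.INTER_CUBIC)); print(abz())
E
```

```text
(array([ 0.5222, -0.0655,  0.1676]), array([-1.5,  0.3,  2.4]))
```

View pics/w3.png

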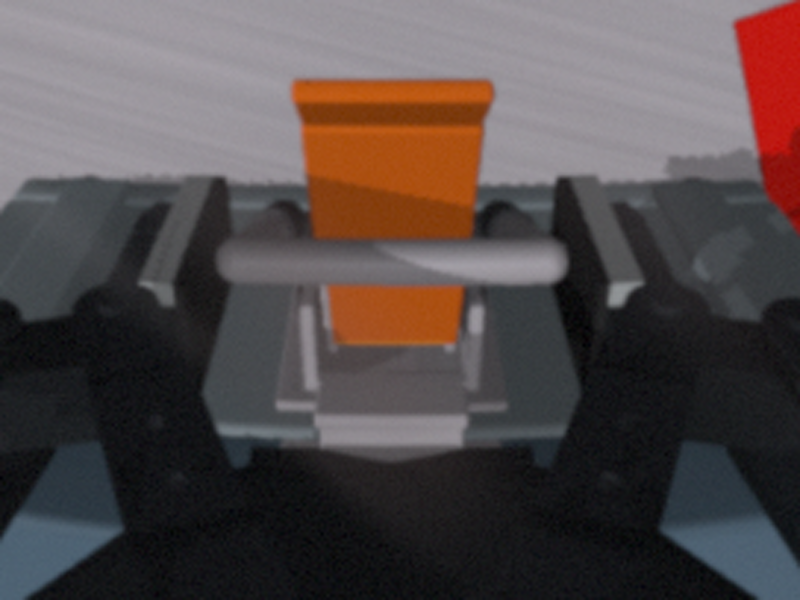

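The bar is held by its ends at (218..566, 260) in the crop. Next: lift it, carry it back over the lip, and stop to check.

Request:
{"op": "move_arm", "data": {
  "rows": [
    [0,0,0,0,0,-4,1],
    [0,0,0,-3,0,-8,1],
    [0,0,0,-8,0,-8,1],
    [0,0,0,-13,0,-8,1],
    [0,0,0,-18,0,-8,1],
    [0,0,0,-23,0,-8,1],
    [0,0,0,-28,0,-8,1],
    [0,0,0,-33,0,-8,1],
    [0,0,0,-38,0,-7.5,1],
    [0,0,0,-43,0,-7,1],
    [0,0,0,-47,0,-7,1],
    [0,0,0,-47,0,-7,1]
  ]
}}

```text
t: 8.22
tcp_pos: [0.5666, 0.0847, 0.1732]
tool_rot: [-0.132, 0.991, 0.0, -0.001]
force: [-2.8, -1.6, -2.3]
finger_gap: 0.685
gripper_force: 28.4
```

```bash
python3 - <<'E'
from h import *
import pickle
s=imaging.snapshot("wrist"); pickle.dump(s,open("w4.pkl","wb")); cr=s["img"][180:384,120:392]; cv2.imwrite("pics/w4.png",cv2.resize(cr[:,:,::-1],(800,600),interpolation=cv2.INTER_CUBIC)); print(abz())
C=wcloud(s)
for u in (230,392,550):
  for v in (245,260,275):
    p=C[int(180+v/2.94),int(120+u/2.94)]; print(np.round([p@EX,p@EY,p[2]],4))
E
```

```text
(array([ 0.5689, -0.0652,  0.1733]), array([-3.3, -1.2, -3.2]))
[ 0.5652 -0.0924  0.1696]
[ 0.567  -0.0923  0.1713]
[ 0.5705 -0.0927  0.1705]
[ 0.565  -0.0659  0.1691]
[ 0.567  -0.0659  0.1706]
[ 0.5692 -0.0659  0.1716]
[ 0.5653 -0.0397  0.1692]
[ 0.567  -0.0399  0.1712]
[ 0.57   -0.0396  0.1711]
```

View pics/w4.png

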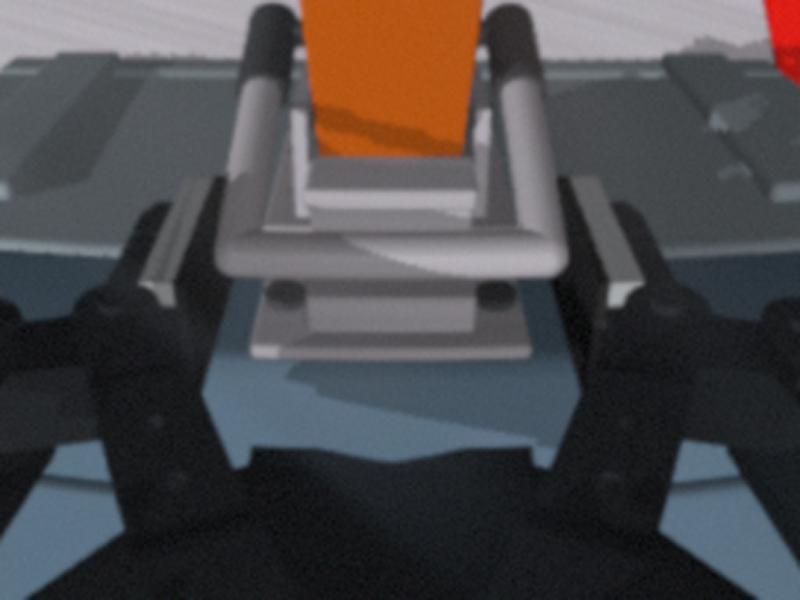

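The bar (235..560, 252) lies over the trough, behind the lip (390,190) and ahead of the back wall (390,305). I lower it now.

Request:
{"op": "move_arm", "data": {
  "rows": [
    [0,0,0,-1,0,2,1],
    [0,0,0,-1,0,4,1],
    [0,0,0,-1,0,6,1],
    [0,0,0,-1,0,8,1],
    [0,0,0,-1,0,10,1],
    [0,0,0,-1,0,12,1],
    [0,0,0,-1,0,13,1],
    [0,0,0,-1,0,13,1]
  ]
}}

```text
t: 8.93
tcp_pos: [0.5685, 0.0851, 0.1613]
tool_rot: [-0.132, 0.991, 0.0, 0.002]
force: [1.3, 1.8, 1.4]
finger_gap: 0.687
gripper_force: 28.9
```

```bash
python3 - <<'E'
from h import *
import pickle
s=imaging.snapshot("wrist"); print(abz())
C=wcloud(s)
for u in (230,392,550):
  for v in (245,260,275):
    p=C[int(180+v/2.94),int(120+u/2.94)]; print(np.round([p@EX,p@EY,p[2]],4))
E
```

```text
(array([ 0.5711, -0.0654,  0.1613]), array([1.2, 1. , 1.8]))
[ 0.5668 -0.0924  0.1584]
[ 0.5696 -0.0926  0.1586]
[ 0.5724 -0.0928  0.1587]
[ 0.5668 -0.066   0.1575]
[ 0.5684 -0.066   0.1595]
[ 0.5718 -0.066   0.1588]
[ 0.5665 -0.0402  0.1587]
[ 0.5687 -0.0402  0.1597]
[ 0.5727 -0.0396  0.1582]
```

Request:
{"op": "move_arm", "data": {
  "rows": [
    [0,0,0,0,0,1.5,1],
    [0,0,0,0,0,1.5,1],
    [0,0,0,0,0,1.5,0.2],
    [0,0,0,0,0,1.5,0],
    [0,0,0,0,0,1.5,0],
    [0,0,0,0,0,1.5,0],
    [0,0,0,0,0,-10,0],
    [0,0,0,0,0,-40,0],
    [0,0,0,30,0,-80,0],
    [0,0,0,70,0,-120,0],
    [0,0,0,100,0,-150,0],
    [0,0,0,100,0,-150,0]
  ]
}}

```text
t: 9.98
tcp_pos: [0.4683, 0.0582, 0.3132]
tool_rot: [-0.132, 0.991, -0.0, 0.0]
force: [1.1, -0.6, -0.4]
finger_gap: 1.003
gripper_force: 0.0
```

```bash
python3 - <<'E'
from h import *
import pickle
s=imaging.snapshot("wrist"); pickle.dump(s,open("w5.pkl","wb")); cr=s["img"][150:300,150:350]; cv2.imwrite("pics/w5.png",cv2.resize(cr[:,:,::-1],(800,600),interpolation=cv2.INTER_CUBIC)); print(abz())
I=s["img"].astype(int); C=wcloud(s); m=(I[...,0]>I[...,2]+60)&(I[...,1]>I[...,2]+25)
P=C[m]; Q=np.c_[P@EX,P@EY,P[:,2]]; Q=Q[(Q[:,2]>.06)&(abs(Q[:,1]+.065)<.01)]; o=np.argsort(Q[:,0]); print(len(Q),np.round(Q[o][::max(1,len(o)//14)],4))
E
```

```text
(array([ 0.4662, -0.0653,  0.3154]), array([-1.3,  0.1,  0.5]))
1357 [[ 0.3876 -0.0664  0.431 ]
 [ 0.4825 -0.0678  0.1131]
 [ 0.4894 -0.061   0.1096]
 [ 0.4962 -0.0678  0.1109]
 [ 0.5021 -0.0598  0.1111]
 [ 0.5084 -0.0609  0.1107]
 [ 0.5148 -0.0551  0.1131]
 [ 0.5212 -0.0701  0.1129]
 [ 0.528  -0.0678  0.1148]
 [ 0.5346 -0.0701  0.1144]
 [ 0.5417 -0.0595  0.1158]
 [ 0.549  -0.0748  0.1172]
 [ 0.556  -0.0749  0.1167]
 [ 0.5635 -0.0569  0.118 ]
 [ 0.5706 -0.0617  0.1203]]
```

View pics/w5.png

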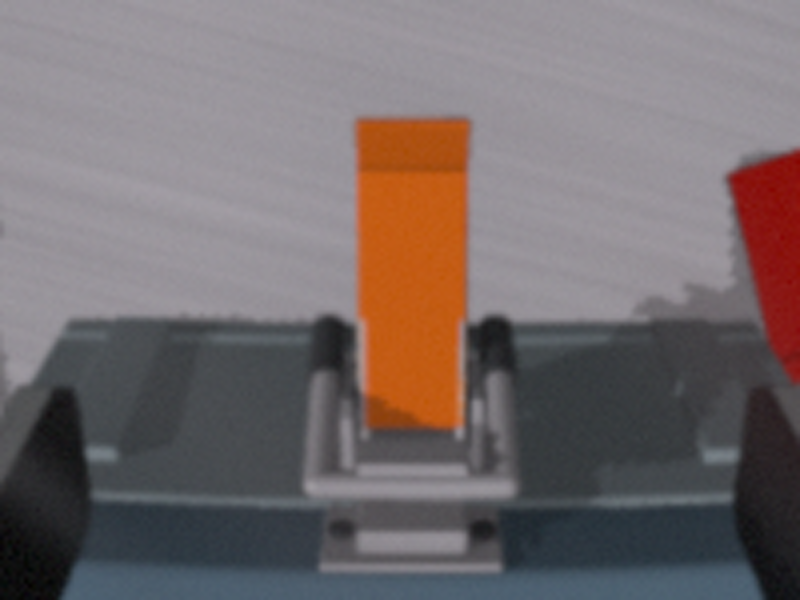

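The bar is in the trough behind the lip at (410,487), and the lever points nearly straight out at about 1.44 rad. Next I close the fingers, tilt the tool 30° and approach the pad.

```bash
python3 - <<'E'
from h import *
def P(a,z,b=-.0655): return a*EX+b*EY+np.array([0,0,z])
t=np.radians(30)
print(delta(P(.4935,.155),tool(YAW,t)))
A=np.array([np.sin(t),-np.cos(t)])
R0=tool(YAW,t); T0=None
for ph in np.arange(1.44,.3,-.1):
    d=np.array([-np.sin(ph),-np.cos(ph)]); n=np.array([-np.cos(ph),np.sin(ph)])
    tip=np.array([.567,.109])+.06*d+(.010+.011*abs(np.sin(np.pi/3-ph)))*n
    tcp=tip-.025*A; w=P(*tcp)
    print(round(ph,2),tip.round(4),tcp.round(4),(R0.inv().apply(w-P(.4935,.155))*1000).round(1))
E
```

```text
([-0.1, -29.9, 0.2, -27.0, 0.0, 160.5], np.float64(4.2))
1.44 [0.5057 0.1153] [0.4932 0.1369] [ 9.3 -0.  15.5]
1.34 [0.5056 0.1081] [0.4931 0.1298] [13.   0.  21.7]
1.24 [0.5063 0.101 ] [0.4938 0.1226] [15.9  0.  28.2]
1.14 [0.5079 0.094 ] [0.4954 0.1156] [18.1  0.  35.1]
1.04 [0.5102 0.0873] [0.4977 0.109 ] [19.4  0.  41.9]
0.94 [0.512  0.0826] [0.4995 0.1043] [20.2 -0.  46.9]
0.84 [0.5141 0.0781] [0.5016 0.0997] [20.6  0.  51.9]
0.74 [0.5167 0.0737] [0.5042 0.0953] [20.6  0.  57. ]
0.64 [0.5197 0.0694] [0.5072 0.0911] [20.1  0.  62.2]
0.54 [0.523  0.0654] [0.5105 0.0871] [19.2  0.  67.3]
0.44 [0.5267 0.0616] [0.5142 0.0833] [17.9  0.  72.5]
0.34 [0.5308 0.0582] [0.5183 0.0798] [16.1  0.  77.5]
```

Request:
{"op": "move_arm", "data": {
  "rows": [
    [0,-6,0,-27,0,20,1],
    [0,-12,0,-27,0,50,1],
    [0,-18,0,-27,0,85,1],
    [0,-24,0,-27,0,115,1],
    [0,-30,0,-27,0,140,1],
    [0,-30,0,-27,0,155,1],
    [0,-30,0,-27,0,160,1],
    [0,-30,0,-27,0,160,1],
    [0,-30,0,-27,0,160,1]
  ]
}}

```text
t: 10.78
tcp_pos: [0.5097, 0.076, 0.1742]
tool_rot: [-0.127, 0.963, 0.027, 0.234]
force: [-0.6, 0.7, 0.2]
finger_gap: 0.0
gripper_force: 0.0
```

```bash
python3 - <<'E'
from h import *
print(abz(),readout.sense()["q"].round(2),delta(.4935*EX-.0655*EY+np.array([0,0,.155]),tool(YAW,np.radians(30))))
E
```

```text
(array([ 0.5119, -0.0588,  0.1742]), array([-0.6,  0.7,  0.2])) [-0.17  0.45  2.11  0.91  0.24 -2.86] ([-0.5, -2.7, 0.1, 25.2, -6.6, 8.7], np.float64(0.7))
```

```bash
python3 - <<'E'
from h import *
s=readout.sense(); print(s["q"],s["qd"].round(3),delta(.48*EX-.0655*EY+np.array([0,0,.22]),tool(YAW,np.radians(0))))
E
```

```text
[-0.16996934  0.44511106  2.10844936  0.90779203  0.2363409  -2.85500437] [-0.001 -0.034 -0.034 -0.028  0.01   0.001] ([-0.5, 27.3, -0.0, 7.4, -7.1, -55.3], np.float64(3.8))
```

Request:
{"op": "move_arm", "data": {
  "rows": [
    [0,5,0,2,-2,-20,1],
    [0,10,0,4,-4,-40,1],
    [0,16,0,6,-6,-55,1],
    [0,22,0,7,-7,-55,1],
    [0,27,0,7,-7,-55,1],
    [0,27,0,7,-7,-55,1],
    [0,27,0,7,-7,-55,1]
  ]
}}

```text
t: 11.37
tcp_pos: [0.4867, 0.0602, 0.2238]
tool_rot: [-0.129, 0.992, -0.006, 0.008]
force: [0.4, 0.4, 0.3]
finger_gap: -0.001
gripper_force: 0.0
```

```bash
python3 - <<'E'
from h import *
s=readout.sense(); print(s["q"],abz(),delta(.48*EX-.0655*EY+np.array([0,0,.22]),tool(YAW,np.radians(0))))
E
```

```text
[-0.10008429  0.38997213  1.80931781 -0.01123331  0.92429422 -1.92364114] (array([ 0.4856, -0.0681,  0.2238]), array([0.4, 0.4, 0.3])) ([-0.8, 0.8, -0.2, 5.7, 2.6, 3.7], np.float64(0.2))
```

```bash
python3 - <<'E'
from h import *
def P(a,z,b=-.0655): return a*EX+b*EY+np.array([0,0,z])
t=np.radians(10); A=np.array([np.sin(t),-np.cos(t)]); c=.011*np.array([np.cos(t),np.sin(t)])
def tcp(ph,L=.064,off=.010):
    d=np.array([-np.sin(ph),-np.cos(ph)]); n=np.array([-np.cos(ph),np.sin(ph)])
    return np.array([.567,.109])+L*d+off*n-c-.025*A
R0=tool(YAW,t); T0=tcp(1.42,off=.018); print(T0,delta(P(*T0),R0))
for ph in np.arange(1.42,.2,-.1): print(round(ph,2),tcp(ph).round(4),(R0.inv().apply(P(*tcp(ph))-P(*T0))*1000).round(1))
E
```

```text
[0.48584814 0.13989137] ([-0.9, -9.2, -0.1, 0.9, 3.8, 83.9], np.float64(2.0))
1.42 [0.487 0.132] [0.2 0.  8. ]
1.32 [0.4873 0.1255] [ 1.  -0.  14.4]
1.22 [0.4883 0.1191] [ 1.2  0.  20.9]
1.12 [0.4899 0.1128] [ 0.7 -0.  27.3]
1.02 [0.4921 0.1067] [-0.4  0.  33.7]
0.92 [0.4948 0.1009] [-2.1  0.  40. ]
0.82 [0.4982 0.0954] [-4.4  0.  46. ]
0.72 [0.5021 0.0902] [-7.4  0.  51.8]
0.62 [0.5065 0.0854] [-10.9   0.   57.2]
0.52 [0.5113 0.0811] [-14.9   0.   62.3]
0.42 [0.5166 0.0773] [-19.4   0.   66.9]
0.32 [0.5222 0.0741] [-24.4   0.   71.1]
0.22 [0.5281 0.0714] [-29.7   0.   74.8]
```

Request:
{"op": "move_arm", "data": {
  "rows": [
    [-0.5,-4,0,1,4,25,1],
    [-0.9,-9,0,1,4,50,1],
    [-0.9,-9,0,1,4,70,1],
    [-0.9,-9,0,1,4,84,1],
    [-0.9,-9,0,1,4,84,1],
    [-0.9,-9,0,1,4,84,1]
  ]
}}

```text
t: 11.87
tcp_pos: [0.4798, 0.0641, 0.1371]
tool_rot: [-0.128, 0.988, 0.014, 0.081]
force: [0.1, -0.2, -0.1]
finger_gap: 0.0
gripper_force: 0.0
```

```bash
python3 - <<'E'
from h import *
s=readout.sense(); print(s["q"].round(3),abz(),delta(.4858*EX-.0655*EY+np.array([0,0,.1399]),tool(YAW,np.radians(10))))
E
```

```text
[-0.139  0.507  2.     0.149  0.49  -2.094] (array([ 0.48  , -0.0626,  0.1371]), array([ 0.1, -0.2, -0.1])) ([0.4, -0.6, -0.4, -6.2, -2.9, -1.9], np.float64(0.2))
```

Request:
{"op": "move_arm", "data": {
  "rows": [
    [0,0,0,-3,-1.5,0,1],
    [0,0,0,-6,-3,3,1],
    [0,0,0,-6,-3,6,1],
    [0,0,0,-5.5,-3,9,1],
    [0,0,0,-5,-3,12.5,1],
    [0,0,0,-5,-3,16,1],
    [0,0,0,-5,-3,19,1],
    [0,0,0,-5.5,-3,22,1],
    [0,0,0,-5.5,-3,25.5,1],
    [0,0,0,-6,-3,29,1],
    [0,0,0,-6.6,-3,32,1],
    [0,0,0,-6.6,-3,32,1]
  ]
}}

```text
t: 12.87
tcp_pos: [0.4921, 0.0649, 0.1059]
tool_rot: [-0.127, 0.989, 0.015, 0.081]
force: [0.0, -0.2, 2.2]
finger_gap: 0.002
gripper_force: 0.7
```

```bash
python3 - <<'E'
from h import *
s=readout.sense(); print(s["q"].round(3),abz(),delta(.4858*EX-.0655*EY+np.array([0,0,.1399]),tool(YAW,np.radians(10))))
E
```

```text
[-0.134  0.582  1.989  0.17   0.427 -2.109] (array([ 0.4921, -0.065 ,  0.1059]), array([ 0. , -0.2,  2.2])) ([0.4, -0.6, -0.5, 0.7, -0.3, -34.5], np.float64(0.8))
```

Request:
{"op": "move_arm", "data": {
  "rows": [
    [0,0,0,-0.7,0,3,1],
    [0,0,0,-1.4,0,5.5,1],
    [0,0,0,-2.5,0,8.5,1],
    [0,0,0,-3.7,0,11.5,1],
    [0,0,0,-5.2,0,14.5,1],
    [0,0,0,-6.7,0,17.3,1],
    [0,0,0,-8.4,0,20,1],
    [0,0,0,-10.2,0,22.7,1],
    [0,0,0,-10.2,0,22.7,1]
  ]
}}

```text
t: 13.62
tcp_pos: [0.5057, 0.0687, 0.0852]
tool_rot: [-0.127, 0.989, 0.015, 0.081]
force: [-1.1, 0.1, 0.3]
finger_gap: -0.001
gripper_force: 0.2
```

```bash
python3 - <<'E'
from h import *
s=readout.sense(); print(s["q"].round(3),abz(),delta(.4858*EX-.0655*EY+np.array([0,0,.1399]),tool(YAW,np.radians(10))))
E
```

```text
[-0.122  0.635  1.964  0.177  0.398 -2.106] (array([ 0.5062, -0.0649,  0.0852]), array([-1.1,  0.1,  0.3])) ([0.4, -0.6, -0.5, 11.2, -0.3, -57.3], np.float64(1.4))
```

```bash
cat >> h.py <<'E'
def orange(n):
    s=imaging.snapshot(n); I=s["img"].astype(int); C=(wcloud if n=="wrist" else cloud)(s)
    m=(I[...,0]>I[...,2]+60)&(I[...,1]>I[...,2]+20)&(I[...,0]>1.6*I[...,2])
    P=C[m]; Q=np.c_[P@EX,P@EY,P[:,2]]; k=(Q[:,2]>.01)&(Q[:,2]<.2)&(abs(Q[:,1]+.065)<.02)&(Q[:,0]>.45)&(Q[:,0]<.6); Q=Q[k]; o=np.argsort(Q[:,2]); print(n,len(Q)); print(np.round(Q[o][::max(1,len(o)//9)],4).tolist()); return s,C
E
python3 - <<'E'
from h import *
import pickle
for n in("wrist","scene","top"):
    s,C=orange(n); pickle.dump(s,open(f"x_{n}.pkl","wb"))
s=pickle.load(open("x_wrist.pkl","rb")); cv2.imwrite("pics/x.png",cv2.resize(s["img"][120:320,110:400][:,:,::-1],(800,552)))
E
```

```text
wrist 1196
[[0.5024, -0.0793, 0.048], [0.5034, -0.064, 0.0498], [0.5038, -0.0539, 0.0505], [0.5041, -0.0551, 0.051], [0.507, -0.0663, 0.0515], [0.5098, -0.0772, 0.0524], [0.5093, -0.0522, 0.0535], [0.5372, -0.0657, 0.0826], [0.5402, -0.0664, 0.0894], [0.5135, -0.0634, 0.1132]]
scene 81
[[0.5009, -0.0655, 0.0492], [0.5108, -0.0723, 0.0523], [0.5141, -0.0724, 0.0594], [0.5224, -0.0685, 0.0694], [0.5319, -0.0755, 0.0776], [0.5378, -0.0817, 0.0831], [0.5406, -0.0651, 0.09], [0.5468, -0.0726, 0.0971], [0.5496, -0.0638, 0.1031]]
top 16
[[0.5567, -0.0758, 0.111], [0.557, -0.0727, 0.1141], [0.5578, -0.0696, 0.1143], [0.5592, -0.0767, 0.1145], [0.5608, -0.0705, 0.1153], [0.5599, -0.0736, 0.1153], [0.5628, -0.0745, 0.1165], [0.5645, -0.0682, 0.117], [0.5579, -0.0665, 0.118], [0.5587, -0.0634, 0.1185], [0.5632, -0.0581, 0.1203], [0.5646, -0.0652, 0.1206], [0.5625, -0.0715, 0.1218], [0.5602, -0.0675, 0.1219], [0.5609, -0.0644, 0.1228], [0.5617, -0.0613, 0.1233]]
```

View pics/x.png

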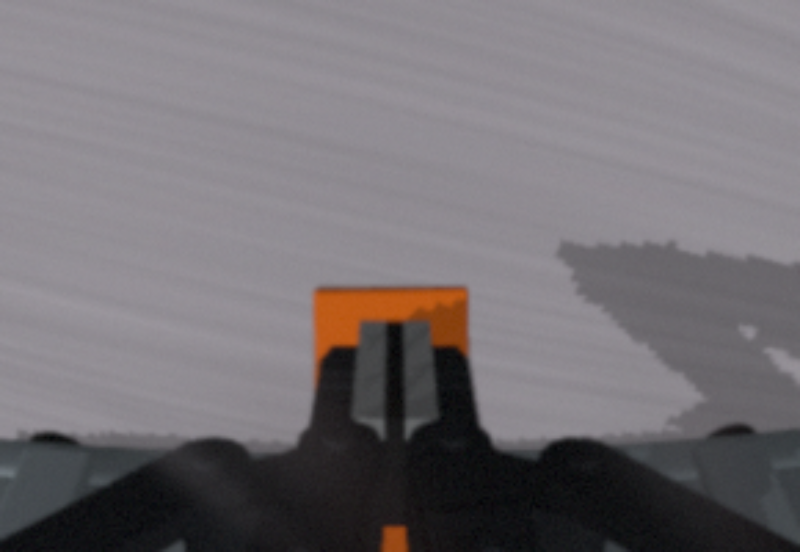

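The fingertips rest on the lever (395,350); the hook is hidden behind the gripper. I check the bar's place in the other cameras' depth.

```bash
python3 - <<'E'
from h import *
import pickle
for n in("scene","top"):
    s=pickle.load(open(f"x_{n}.pkl","rb")); C=cloud(s); Q=np.stack([C@EX,C@EY,C[...,2]],-1)
    k=(abs(Q[...,1]+.0655)<.033)&(Q[...,0]>.54)&(Q[...,0]<.60)&(Q[...,2]>.12)&(Q[...,2]<.185)
    q=Q[k]; print(n,len(q)); o=np.argsort(q[:,1]); print(np.round(q[o][::max(1,len(o)//25)],3).tolist())
E
```

```text
scene 210
[[0.566, -0.098, 0.123], [0.565, -0.096, 0.143], [0.568, -0.095, 0.139], [0.566, -0.093, 0.156], [0.587, -0.091, 0.168], [0.567, -0.089, 0.156], [0.569, -0.085, 0.161], [0.593, -0.083, 0.171], [0.586, -0.081, 0.165], [0.577, -0.079, 0.145], [0.563, -0.077, 0.159], [0.568, -0.075, 0.155], [0.568, -0.074, 0.158], [0.567, -0.073, 0.161], [0.585, -0.071, 0.167], [0.584, -0.068, 0.168], [0.58, -0.066, 0.159], [0.588, -0.063, 0.165], [0.562, -0.061, 0.158], [0.571, -0.058, 0.146], [0.589, -0.056, 0.167], [0.597, -0.054, 0.169], [0.59, -0.051, 0.166], [0.589, -0.049, 0.168], [0.569, -0.043, 0.142], [0.594, -0.04, 0.17], [0.593, -0.036, 0.169]]
top 270
[[0.589, -0.098, 0.164], [0.589, -0.094, 0.154], [0.587, -0.092, 0.125], [0.587, -0.09, 0.143], [0.586, -0.087, 0.161], [0.565, -0.085, 0.154], [0.599, -0.082, 0.17], [0.57, -0.079, 0.155], [0.585, -0.078, 0.162], [0.587, -0.076, 0.168], [0.572, -0.073, 0.15], [0.595, -0.071, 0.171], [0.577, -0.069, 0.164], [0.574, -0.067, 0.15], [0.577, -0.065, 0.154], [0.579, -0.063, 0.164], [0.56, -0.061, 0.163], [0.599, -0.059, 0.168], [0.58, -0.057, 0.165], [0.562, -0.055, 0.162], [0.559, -0.053, 0.148], [0.561, -0.051, 0.157], [0.594, -0.049, 0.172], [0.565, -0.046, 0.157], [0.57, -0.044, 0.156], [0.599, -0.041, 0.174], [0.598, -0.037, 0.17]]
```

The bar is still in the trough. I press on past over-centre.

Request:
{"op": "move_arm", "data": {
  "rows": [
    [0,0,0,-2,0,2.5,1],
    [0,0,0,-4,0,5,1],
    [0,0,0,-6,0,7.4,1],
    [0,0,0,-8.3,0,9.7,1],
    [0,0,0,-10.8,0,11.8,1],
    [0,0,0,-13.2,0,13.8,1],
    [0,0,0,-16,0,16,1],
    [0,0,0,-16,0,16,1]
  ]
}}

```text
t: 14.43
tcp_pos: [0.5247, 0.0733, 0.0726]
tool_rot: [-0.127, 0.988, 0.014, 0.082]
force: [0.1, 0.8, -0.3]
finger_gap: -0.005
gripper_force: 0.0
```

```bash
python3 - <<'E'
from h import *
s=readout.sense(); print(s["q"].round(3),abz())
orange("wrist");orange("scene")
E
```

```text
[-0.107  0.672  1.922  0.171  0.399 -2.085] (array([ 0.5258, -0.0654,  0.0726]), array([ 0.1,  0.8, -0.3]))
wrist 232
[[0.5583, -0.0662, 0.0681], [0.5585, -0.0684, 0.0708], [0.5588, -0.0652, 0.0728], [0.5572, -0.0668, 0.0754], [0.5583, -0.0658, 0.0774], [0.5587, -0.0653, 0.0791], [0.5582, -0.0674, 0.0808], [0.5585, -0.0664, 0.0826], [0.5574, -0.0689, 0.084], [0.5579, -0.0674, 0.0856]]
scene 11
[[0.5532, -0.0825, 0.0246], [0.5587, -0.0812, 0.0475], [0.5597, -0.0843, 0.0571], [0.5583, -0.0811, 0.0576], [0.5583, -0.0815, 0.0632], [0.5597, -0.0769, 0.0635], [0.5615, -0.0814, 0.0649], [0.5584, -0.0823, 0.0694], [0.5578, -0.0813, 0.073], [0.5609, -0.0807, 0.0739], [0.5577, -0.0813, 0.078]]
```

The lever snapped to vertical (its face at a ≈ 0.558 all the way down). I back off, then take a final look.

Request:
{"op": "move_arm", "data": {
  "rows": [
    [0,0,0,10,0,-5,1],
    [0,0,0,35,0,-20,1],
    [0,3,0,60,0,-50,1],
    [0,8,0,60,0,-90,1],
    [0,10,0,60,0,-130,1],
    [0,10,0,60,0,-170,1],
    [0,10,0,60,0,-200,1],
    [0,10,0,60,0,-230,0.6],
    [0,10,0,60,0,-240,0],
    [0,10,0,60,0,-240,0],
    [0,10,0,60,0,-240,0]
  ]
}}

```text
t: 15.45
tcp_pos: [0.4283, 0.0466, 0.2999]
tool_rot: [-0.127, 0.992, 0.003, -0.004]
force: [-0.4, 0.4, -0.1]
finger_gap: 0.563
gripper_force: 0.0
```

```bash
python3 - <<'E'
from h import *
print(abz()); s,C=orange("wrist"); orange("scene"); cv2.imwrite("pics/y.png",cv2.resize(s["img"][120:300,130:370][:,:,::-1],(800,600),interpolation=cv2.INTER_CUBIC))
Q=np.stack([C@EX,C@EY,C[...,2]],-1)
for b in (-.02,-.11):
    k=(abs(Q[...,1]-b)<.003)&(Q[...,0]>.6)&(Q[...,0]<.75)&(Q[...,2]<.2); print("lid z",np.median(Q[k][:,2]),k.sum())
k=(abs(Q[...,1]+.0655)<.033)&(abs(Q[...,1]+.0655)>.017)&(Q[...,0]>.55)&(Q[...,0]<.583)&(Q[...,2]>.15)&(Q[...,2]<.175); print("bar",np.median(Q[k],0),k.sum())
E
```

```text
(array([ 0.4257, -0.0662,  0.2999]), array([-0.4,  0.4, -0.1]))
wrist 836
[[0.5519, -0.0559, 0.0221], [0.5562, -0.0532, 0.0299], [0.5571, -0.0752, 0.0401], [0.558, -0.0695, 0.0532], [0.5581, -0.0626, 0.0643], [0.5579, -0.0735, 0.0775], [0.5571, -0.0643, 0.0889], [0.5584, -0.0708, 0.0988], [0.5651, -0.0608, 0.1096], [0.5578, -0.0781, 0.1153]]
scene 10
[[0.5531, -0.0821, 0.0241], [0.5594, -0.0831, 0.0501], [0.5581, -0.0801, 0.051], [0.5579, -0.0801, 0.0561], [0.5606, -0.079, 0.0614], [0.5581, -0.081, 0.0625], [0.5587, -0.0831, 0.0706], [0.5603, -0.0791, 0.0717], [0.5575, -0.0804, 0.0717], [0.5578, -0.0816, 0.0785]]
lid z nan 0
lid z nan 0
bar [ 0.56537187 -0.08311073  0.15562814] 155
  return _methods._mean(a, axis=axis, dtype=dtype,
  ret = ret.dtype.type(ret / rcount)
```

View pics/y.png

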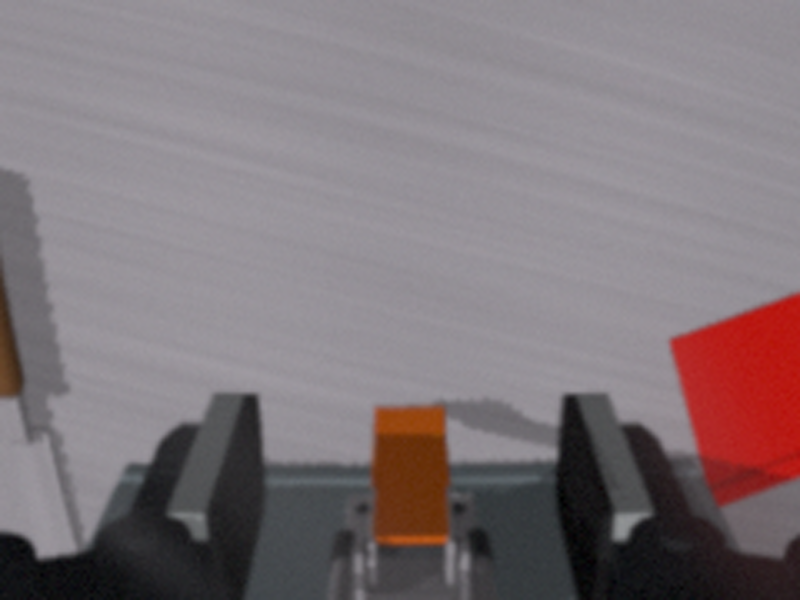

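The lever lies flat at (410,475), and the bar's depth puts it in the hook against the lip. I hand the job in.

```bash
python3 -c "
from station import order
print(order.sign_off())"
```

```text
the job is handed in; nothing more can be done
None
```

The lid is shut, the wire loop is over the hook, and the orange lever has snapped flat against the box; I handed the job in with the arm clear, about 15.5 s on the clock, though joint 6 briefly read −2.855 rad against its stated −2.85 limit during one tilt.

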